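# Draw the bench light's boom out to its next hole

### The arm

A 6-joint arm with a two-finger parallel gripper is mounted at the origin on the work surface. World frame = base frame: x ahead of the robot, y to its left, z up, the work surface at z = 0. Lengths are in mm, angles in degrees, forces in N, time in s.
With the tool pointing down it reaches from about 300 to 850 mm from the base axis. Payload 4.2 kg.
Tool frame: the origin (TCP) lies midway between the tips of the shut fingers; the grasp point (between the pads) lies 19 mm behind it (env.grasp_offset is the distance from the TCP to the grasp point, in mm); z points along the fingers, y is the line along which they close (so a half turn about z gives the same grasp; the last joint's range is limited). The gripper opens to 91 mm and grips with 3 to 60 N. Pads are 32 mm wide; open, the fingers measure 118 mm over their backs; the gripper's body (76 mm by 178 mm) begins 60 mm behind the grasp point.
Start: joints at [73.969, 18.312, 89.639, -0, 72.044, -1.146], TCP at [147.712, 555.72, 213.976] pointing down, gripper open.
Joint ranges: [-177.97, 177.97], [-48.28, 115.42], [12.27, 149.76], [-77.06, 257.06], [2.81, 150.46], [-146.56, 146.56]. Speed limits (degrees/s): [147.25, 147.25, 180, 180, 180, 180].

### API

Orientations are given as [roll, pitch, yaw] about the fixed x, y, z axes, in that order (R = Rz(yaw) Ry(pitch) Rx(roll)).
In Python, from workcell import env, optics gives the robot as it stands. The module is installed in compiled form; this text tells all that it offers.
- The arm moves only by the tool send_rows, never from a script. Its argument "targets" is a list that holds one entry, the list of rows, each a list of 7 numbers: the turn, a rotation vector about the world's x, y, z scaled (see below), then the shift along the world's x, y, z scaled (see below), then the closure, from -1 (fully open) to 1 (shut). In form: [[[rx, ry, rz, x, y, z, gripper], ...]]. A call has 1 to 12 rows; each row shifts and turns the commanded pose from where the row before left it; what a row does not reach is not made up. The controller multiplies each number of a shift by 0.2 m and each number of a turn by pi/2 rad. A row lasts 1/10 s, in which the tool goes at most 50 mm and 8.59 degrees, less where a joint would pass 70% of its speed; a pose out of reach is approached as far as the arm can. A call with a number of a shift or a turn outside -1 to 1 is refused whole. A call with a gripper value outside its range is refused whole. The fingers move at their own pace and stop on an object; "grip_force" is the grip in N (left out, the last holds). Time passes only in rows, so rows that do not move let the fingers close. It gives the time, the measured TCP pose, the force, the opening and the grip force at its end, in the units of the state.
- env.state(): the state, without advancing time (a new reading comes with each control period).
- optics.grab_frame(name): name is "scene" or "top" or "wrist"; returns (picture, depth): 400x640x3 uint8, red, green, blue; 400x640 float32, mm along the optical axis (not along the pixel's ray), 0 where there is no reading.
- optics.camera_info(name): a dict with "camera_matrix" (3x3 intrinsics, pixels), "R" (3x3) and "t" (3): a world point X has camera coordinates R X + t; the wrist camera has in their place "mount" (4x4, takes a point from camera to tool coordinates, whose origin is the TCP and whose axes are the flange's). Camera axes: x right, y down, z forward; pixel columns grow to the right and rows downward; lengths in mm; the calibration is good to about 2 mm. A picture is of the moment at which its call begins: read the wrist's pose just before it. camera_info takes no time and is no camera call.
- env.job_done(): hands the job in; it is judged then, once.
Trained networks look in the newest picture that a camera, given by its name, has taken for a name from the list of things; names that differ only in an ending like _2 or _b are one class to them, and where a whole thing is asked for, a point or a joint stands for the part that bears it (a point fixed in the world has none). Each returns a list of dicts, best first, with "conf" (0 to 1); they miss things now and then, are a little off and sometimes report something else, mostly with a low value. They report only what shows in the picture. A call takes as long as a camera call.
- optics.silhouettes(camera, name): "mask" (400x640 bool, what is visible of it) and "at" ([column, row] in pixels, amid what is visible of it).
- optics.place_of(camera, name): "at" ([column, row] in pixels: a listed point, or the origin of a listed thing).
The state is a dict: "time_s": time; "qpos": joint angles; "qvel": joint speeds; "effort": joint torques, N m; "ee_pos": TCP position; "ee_rot": TCP orientation; "force": force on the tool from outside, world axes, zero at the start; "torque": the same for the moment, N m; "gripper_width": finger opening in mm; "gripper_force": force on a finger pad.
Only numpy, scipy, OpenCV 4.12 (cv2) and the standard library are available. Lean on these libraries where they do the work, as an engineer would, in place of code of your own. Each camera call takes 0.05 s, during which the arm holds its last target. There are 200 camera calls.

### The job

The boom of the bench light was left unlocked between two holes. Slacken its red clamp knob, draw the lamp head out over the fibre tray until the brass spring button pops up through the next hole, and tug it gently to be sure that it has locked, without straining the button. Then tighten the clamp knob fully again and let go, leaving everything else on the bench where it is.

Things in the scene. Friction and masses are not known exactly. Their poses are not given: they have to be found in the camera images.
- lamp: Bench light stand, bolted down: 150 mm square steel foot, post, and level on it a dark 30 mm square sleeve (top 155 mm over the bench) with three 10 mm holes in its top at x = -30, 40, 110 mm. Origin on the bench under the foot's centre; x points the way the boom is drawn out, z up. Black clamp collar at the sleeve's mouth: x = 125 to 161 mm, top 166 mm over the bench.
- next_hole (a point): The next hole (the sleeve's middle hole), at its centre on the sleeve's top face. There the button pops up by itself and stops the boom dead both ways, with about 1 mm of play. At the start the button is hidden in the sleeve 20 to 55 mm short of it. Tug either way: checked when the button bears on the hole's edge with 4 N (about 7 N at the bar, with the friction); over 25 N strains it.
- knob (a joint): Clamp knob, rad about the vertical: 0 = fully tight (a stop), grows anticlockwise seen from above, boom free above 0.9, a stop at 1.3. It stays where it is left and takes 0.1 to 0.2 N m to turn.
- knob_grip (a point): Grip of the red wing knob on top of the clamp collar: on its axis, 187 mm over the bench, at x = 143 mm in the lamp's frame. The wing is a bar 44 mm long, 12 mm thick, from 175 to 199 mm over the bench. The point's x axis runs along the bar; at knob angle 0 it lies along the boom.
- head: White lamp head (70 x 200 x 24 mm, top 152 mm over the bench) fixed on the end of the sliding 22 mm boom tube. Origin: centre of its black grab bar, 186 mm over the bench; axes as the lamp's. The bar is 12 mm thick (x), 14 mm high, 62 mm free between its feet (y), 27 mm of air below. Slides with the boom, only along x: 3 to 5 N with the clamp slack; tight, it holds against about 25 N.
- snap (a joint): The brass spring button in the boom, 8 mm across: 0 = popped up through a hole (5 mm proud of the sleeve), -0.008 = pressed in, hidden under the sleeve's top. It works by itself: its spring gives about 4 N. The head is fixed on the boom within 20 mm either way, differently each time, so its place tells the hidden button's only roughly: 275 mm behind the grab bar, give or take 20.

How it is judged (in metres and radians):
On the way, in this order (a step that is already met when the one before it is completed fails the run):
1. the clamp knob is slackened (above 0.9 rad) (value of joint knob above 0.9 rad), for 0.1 s.
2. the button has popped up through the next hole and the lock is tugged: the button bears on the edge of its hole with 4 N or more (x of head in the frame of lamp between 0.29 and 0.34 m and value of joint snap above -0.002 m and contact force between snap and lamp above 4 N), for 0.1 s.
3. the clamp knob is tightened again (below 0.2 rad) (value of joint knob below 0.2 rad), for 0.2 s.
At the end, for the whole second after the job is handed in: The button stands up through the next hole (popped to within 2 mm, the lamp head 290 to 340 mm from the post, which is so at that hole only), the clamp knob is tight (below 0.2 rad), the head is at rest and the robot touches nothing (x of head in the frame of lamp between 0.29 and 0.34 m and value of joint snap above -0.002 m and value of joint knob below 0.2 rad and linear speed of head below 0.005 m/s).
It fails at once if the button is strained: loaded with more than 25 N (contact force between snap and lamp above 25 N).
It fails at once if the boom is dragged through the tight clamp (moves faster than 20 mm/s with the knob below 0.4 rad) (value of joint knob below 0.4 rad and linear speed of head above 0.02 m/s).
It fails at once if something else on the bench is shifted by more than 20 mm (distance of any of driver, tray_lid, splicer, alcohol, shard_jar, cleaver, tape_roll, stripper from where it was at the start of the episode above 0.02 m).
It also fails if it takes over 58 s, if anything falls off the work surface, if the arm or the gripper's body presses on something with over 40 N, if the wrist force passes 120 N, or if a joint passes its speed limit or range.

## Working session

There is one attempt and no reset: what is moved stays moved. The work goes in short steps, Python scripts to look and compute and a tool call to move; the robot and the scene stay as the last step left them, time stands still between calls to the robot, and variables do not carry over. Pictures are saved under pics/ and viewed, at most 10 in all, crops included, and the job is handed in when it is done.

Besides the shell and the picture viewer there is one more tool, called after "Emit:" as name(argument=value, ...) on one line, values as JSON. send_rows: Moves the arm, as the interface text tells. Its arguments: {"type":"object","properties":{"targets":{"type":"array"},"grip_force":{"type":"number"}},"required":["targets"]}

```bash
mkdir -p pics
cat > h.py <<'E'
from workcell import env, optics
import numpy as np, cv2
from scipy.spatial.transform import Rotation as Ro
def cam(name, st=None):
    i=optics.camera_info(name); K=np.array(i["camera_matrix"])
    if name=="wrist":
        st=st or env.state(); T=np.eye(4); T[:3,:3]=Ro.from_euler('xyz',st["ee_rot"],degrees=True).as_matrix(); T[:3,3]=st["ee_pos"]
        M=T@np.array(i["mount"]); return K,M[:3,:3],M[:3,3]
    R=np.array(i["R"]); t=np.array(i["t"]); return K,R.T,-R.T@t
def ray(c,px):
    K,R,o=c; d=R@np.linalg.solve(K,np.array([px[0],px[1],1.])); return o,d
def atz(c,px,z):
    o,d=ray(c,px); return o+d*(z-o[2])/d[2]
def cloud(c,depth,mask):
    v,u=np.nonzero(mask&(depth>0)); K,R,o=c
    p=np.linalg.solve(K,np.stack([u,v,np.ones_like(u)]).astype(float))*depth[v,u]; return (R@p).T+o
E
python3 - <<'E'
from h import *
print(env.state())
for n in ["scene","top","wrist"]:
    c=cam(n); im,d=optics.grab_frame(n); cv2.imwrite(f"pics/{n}0.png",im[:,:,::-1]); print(n,c[2])
    for k,z in [("knob_grip",187),("head",186),("next_hole",155),("lamp",0)]:
        for r in optics.place_of(n,k)[:2]: print(n,k,r["at"],round(r["conf"],2),atz(c,r["at"],z).round(1), d[int(r["at"][1])%400,int(r["at"][0])%640])
E
```

```text
{'time_s': 0.0, 'qpos': array([ 7.39687497e+01,  1.83511346e+01,  8.97052499e+01, -1.81263668e-03,
        7.20426093e+01, -1.14710772e+00]), 'qvel': array([ 0.06295574, -0.05422435, -0.08835166, -0.01148738, -0.14030536,
        0.11296882]), 'effort': array([ 3.08757089e-04, -4.12457550e+01, -2.31978035e+01,  7.28122308e-02,
        4.57224890e-02, -1.41708570e-04]), 'ee_pos': array([147.5827541 , 555.23046893, 213.13317992]), 'ee_rot': array([-1.79900992e+02, -2.58779645e-04,  1.65116418e+02]), 'force': array([ 0.4360241 , -0.15908212, -0.17570725]), 'torque': array([ 0.00801144,  0.0019115 , -0.00488843]), 'gripper_force': 0.0, 'gripper_width': 91.07728943989693}
scene [972.45106246  93.77917122 645.12218971]
scene knob_grip [292.9, 148.4] 0.97 [510.8 188.7 187. ] 640.4302
scene head [207.8, 151.3] 0.83 [474.1  63.8 186. ] 644.2097
scene lamp [375.9, 214.4] 0.95 [542.5 328.8   0. ] 765.8011
top [481.17519889 198.09655168 760.8420375 ]
top knob_grip [339.0, 240.3] 0.55 [513.2 184.5 187. ] 561.28534
top head [427.3, 266.5] 0.66 [479.9  62.5 186. ] 556.49915
top next_hole [268.8, 221.5] 0.97 [540.6 288.4 155. ] 614.0085
top next_hole [340.0, 239.0] 0.35 [516.9 182.3 155. ] 559.32355
top lamp [262.1, 226.8] 0.97 [545.6 323.6   0. ] 609.5803
top lamp [339.9, 238.2] 0.26 [527.5 178.5   0. ] 562.01605
wrist [ 80.63841086 574.84175667 383.30328093]
```

View pics/top0.png

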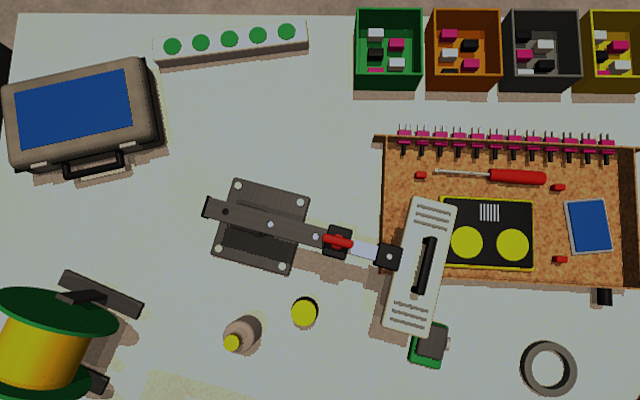

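View pics/scene0.png

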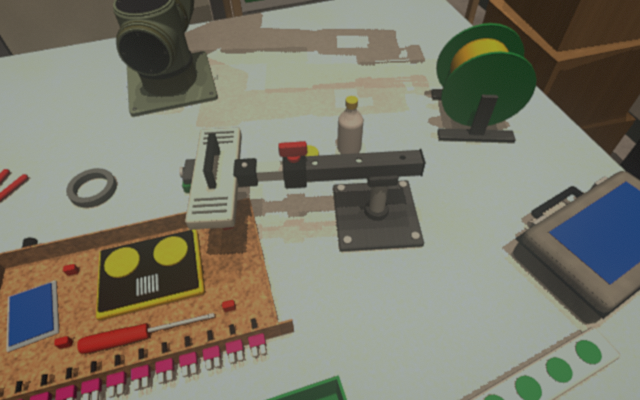

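Top view: the boom runs from the foot (262,226) past the middle hole (270,224), to the red knob (338,241) and the grab bar (424,265). The scene view agrees: knob (293,149), bar (210,155).

```bash
cat > m.py <<'E'
from h import *
import sys
def pca(p):
    c=p[:,:2].mean(0); w,v=np.linalg.eigh(np.cov((p[:,:2]-c).T)); a=v[:,1]; 
    if a[1]>0:a=-a
    q=(p[:,:2]-c)@v; mid=c+v@((np.percentile(q,2,axis=0)+np.percentile(q,98,axis=0))/2)
    return mid.round(1), np.degrees(np.arctan2(a[1],a[0])).round(1), np.ptp(q,axis=0).round(1), p[:,2].min().round(), p[:,2].max().round(),len(p)
for n in sys.argv[1:]:
    c=cam(n); im,d=optics.grab_frame(n)
    full=cloud(c,d,np.ones(d.shape,bool))
    im=im.astype(int)
    red=(im[:,:,0]>120)&(im[:,:,1]<70)&(im[:,:,2]<70)
    p=cloud(c,d,red); p=p[(p[:,2]>165)&(p[:,2]<215)&(np.hypot(p[:,0]-512,p[:,1]-186)<50)]
    print(n,"wing all",pca(p)); q=p[p[:,2]>192]; print(" wing top",pca(q) if len(q)>5 else len(q))
    p=full[(full[:,2]>186)&(full[:,2]<205)&(np.hypot(full[:,0]-478,full[:,1]-63)<60)]; print(" bar",pca(p))
    p=full[(full[:,2]>147)&(full[:,2]<162)&(np.hypot(full[:,0]-530,full[:,1]-260)<140)&(full[:,1]>195)]; print(" sleeve",pca(p))
    p=full[(full[:,2]>145)&(full[:,2]<160)&(np.hypot(full[:,0]-478,full[:,1]-63)<140)&(full[:,1]<130)]; print(" headplate",pca(p))
E
python3 m.py top scene
```

```text
top wing all (array([513.3, 186.8]), np.float64(-103.6), array([19.7, 41.8]), np.float64(172.0), np.float64(201.0), 258)
 wing top (array([513. , 186.9]), np.float64(-103.7), array([11.5, 41.8]), np.float64(193.0), np.float64(201.0), 233)
 bar (array([482.2,  64.7]), np.float64(-14.1), array([13. , 81.7]), np.float64(186.0), np.float64(196.0), 563)
 sleeve (array([540.7, 296.9]), np.float64(-104.1), array([ 39.5, 202.9]), np.float64(147.0), np.float64(162.0), 2511)
 headplate (array([485. ,  77.5]), np.float64(-13.7), array([104.7, 200.4]), np.float64(145.0), np.float64(160.0), 6432)
scene wing all (array([513.9, 186.8]), np.float64(-102.3), array([12.2, 39.5]), np.float64(172.0), np.float64(200.0), 158)
 wing top (array([512.7, 187.2]), np.float64(-102.3), array([ 8.9, 39.5]), np.float64(194.0), np.float64(200.0), 128)
 bar (array([481.7,  65.4]), np.float64(-14.0), array([12.6, 82.9]), np.float64(186.0), np.float64(194.0), 340)
 sleeve (array([538.4, 295.7]), np.float64(-103.8), array([ 39.5, 193. ]), np.float64(147.0), np.float64(162.0), 1993)
 headplate (array([487.5,  77.6]), np.float64(-16.8), array([108.5, 200.6]), np.float64(145.0), np.float64(160.0), 4046)
```

Emit:
send_rows(targets=[[[0,0,-0.09,0.166,-0.1676,0.012,-1],[0,0,-0.09,0.166,-0.1676,0.012,-1],[0,0,-0.09,0.166,-0.1676,0.012,-1],[0,0,-0.09,0.166,-0.1676,0.012,-1],[0,0,-0.09,0.166,-0.1676,0.012,-1],[0,0,-0.09,0.166,-0.1676,0.012,-1],[0,0,-0.09,0.166,-0.1676,0.012,-1],[0,0,-0.09,0.166,-0.1676,0.012,-1],[0,0,-0.09,0.166,-0.1676,0.012,-1],[0,0,-0.09,0.166,-0.1676,0.012,-1],[0,0,-0.09,0.166,-0.1676,0.012,-1],[0,0,0,0,0,0,-1]]])

```text
time_s: 2.05
ee_pos: [516.6, 183.2, 240.4]
ee_rot: [179.8, 0.0, 75.6]
force: [-0.7, 1.2, -0.2]
gripper_width: 91.3
gripper_force: 0.0
```

```bash
python3 m.py wrist 2>&1 | head -5
python3 - <<'E'
from h import *
s=env.state(); print(s["ee_pos"],s["ee_rot"],s["qpos"].round(1))
c=cam("wrist",s); im,d=optics.grab_frame("wrist"); cv2.imwrite("pics/w1.png",im[:,:,::-1])
for k,z in [("knob_grip",187),("head",186),("next_hole",155)]:
    for r in optics.place_of("wrist",k)[:1]: print(k,r["at"],round(r["conf"],2),atz(c,r["at"],z).round(1))
E
```

```text
m.py:4: RuntimeWarning: Mean of empty slice.
  c=p[:,:2].mean(0); w,v=np.linalg.eigh(np.cov((p[:,:2]-c).T)); a=v[:,1];
  ret = um.true_divide(
[514.45618877 185.10448391 240.17789629] [1.79989260e+02 1.04411163e-03 7.57918215e+01] [18.6 14.9 90.8 -0.  74.4 32.8]
knob_grip [312.7, 217.5] 0.76 [511.4 188.7 187. ]
next_hole [311.6, 70.2] 0.57 [536.  289.5 155. ]
```

Emit:
send_rows(targets=[[[0,0,0,0,0,-0.068,-1],[0,0,0,0,0,-0.068,-1],[0,0,0,0,0,-0.068,-1],[0,0,0,0,0,-0.068,-1],[0,0,0,0,0,-0.068,-1],[0,0,0,0,0,0,-1],[0,0,0,0,0,0,1],[0,0,0,0,0,0,1],[0,0,0,0,0,0,1],[0,0,0,0,0,0,1],[0,0,0,0,0,0,1],[0,0,0,0,0,0,1]]], grip_force=25)

```text
time_s: 3.5
ee_pos: [513.0, 187.0, 172.5]
ee_rot: [180.0, -0.0, 76.0]
force: [-0.1, 0.1, -0.6]
gripper_width: 46.0
gripper_force: 0.0
```

Emit:
send_rows(targets=[[[0,0,0,0,0,0,1],[0,0,0,0,0,0,1],[0,0,0,0,0,0,1],[0,0,0,0,0,0,1],[0,0,0,0,0,0,1],[0,0,0,0,0,0,1],[0,0,0,0,0,0,1]]])

```text
time_s: 4.2
ee_pos: [510.8, 187.4, 172.2]
ee_rot: [-179.7, 0.0, 76.0]
force: [-4.7, 1.5, 2.8]
gripper_width: 19.6
gripper_force: 25.0
```

Width 19.6 mm where the wing is 12: the tips probably hold the hub below the wing. I will open, rise 6 mm and grip again.

Emit:
send_rows(targets=[[[0,0,0,0,0,0,0.3],[0,0,0,0,0,0,0.3],[0,0,0,0,0,0.015,0.3],[0,0,0,0,0,0.015,0.3],[0,0,0,0,0,0,0.3],[0,0,0,0,0,0,1],[0,0,0,0,0,0,1],[0,0,0,0,0,0,1],[0,0,0,0,0,0,1],[0,0,0,0,0,0,1],[0,0,0,0,0,0,1]]])

```text
time_s: 5.3
ee_pos: [510.8, 187.5, 178.3]
ee_rot: [-179.7, 0.0, 76.0]
force: [-4.8, 1.6, 3.1]
gripper_width: 11.8
gripper_force: 25.0
```

Run:
```python
from h import *
im,d=optics.grab_frame("scene"); cv2.imwrite("pics/s1.png",cv2.resize(im[80:240,200:440,::-1],None,fx=3,fy=3))
s=env.state();print(s["ee_pos"],s["gripper_width"],s["force"],s["torque"])
```

```text
[510.7657173  187.47946851 178.25687863] 11.839174671981185 [-4.48989034  1.95661841  2.1641241 ] [ 0.24603395  1.00213543 -0.05207948]
```

View pics/s1.png

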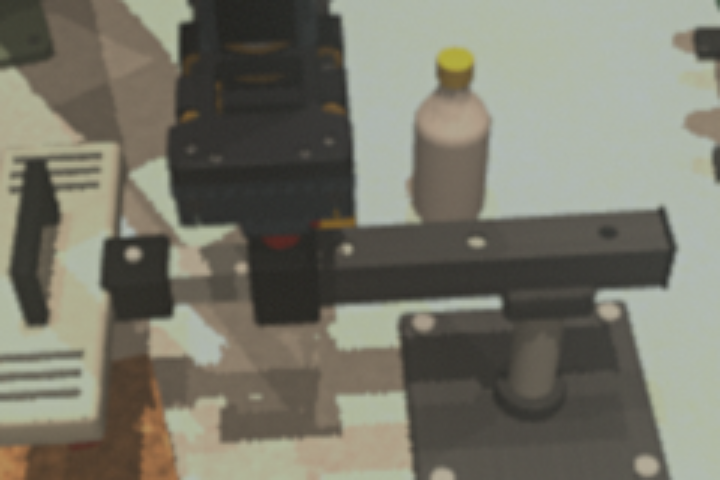

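Crop shows the fingers on the red wing over the collar at (285,245), holes at (345,248), (477,242), (608,232); width 11.8 fits the wing. Turn anticlockwise.

Emit:
send_rows(targets=[[[0,0,0,-0.01,0.002,0,1],[0,0,0.0667,0,0,0,1],[0,0,0.0667,0,0,0,1],[0,0,0.0667,0,0,0,1],[0,0,0.0667,0,0,0,1],[0,0,0.0667,0,0,0,1],[0,0,0.0667,0,0,0,1],[0,0,0.0667,0,0,0,1],[0,0,0.0667,0,0,0,1],[0,0,0.0667,0,0,0,1],[0,0,0.0667,0,0,0,1],[0,0,0.0667,0,0,0,1]]])

```text
time_s: 6.55
ee_pos: [512.6, 188.1, 178.3]
ee_rot: [179.8, 0.1, 142.3]
force: [3.6, 1.7, -3.0]
gripper_width: 11.8
gripper_force: 25.0
```

Emit:
send_rows(targets=[[[0,0,0,0,0,0,1],[0,0,0,0,0,0,1],[0,0,0,0,0,0,1]]])

```text
time_s: 6.85
ee_pos: [512.6, 188.1, 178.3]
ee_rot: [179.8, 0.1, 141.9]
force: [4.6, 1.7, -3.3]
gripper_width: 11.8
gripper_force: 25.0
```

Emit:
send_rows(targets=[[[0,0,0,0,0,0,-0.2],[0,0,0,0,0,0,-0.2],[0,0,0,0,0,0,-0.2],[0,0,0,0,0,0.1,-0.2],[0,0,0,0,0,0.1,-0.2],[0,0,0,0,0,0.1,-0.2],[0,0,0.0665,-0.0374,-0.1524,0,-0.2],[0,0,0.0665,-0.0374,-0.1524,0,-0.2],[0,0,0.0665,-0.0374,-0.1524,0,-0.2],[0,0,0.0665,-0.0374,-0.1524,0,-0.2],[0,0,0,0,0,0,-0.2],[0,0,0,0,0,0,-0.2]]])

```text
time_s: 8.05
ee_pos: [480.9, 65.2, 238.6]
ee_rot: [180.0, 0.0, 165.8]
force: [0.4, 0.0, -0.4]
gripper_width: 54.6
gripper_force: 0.0
```

```bash
python3 m.py scene
python3 - <<'E'
from h import *
s=env.state(); print(s["ee_pos"],s["ee_rot"],s["qpos"].round(1))
c=cam("wrist",s); im,d=optics.grab_frame("wrist"); cv2.imwrite("pics/w2.png",im[:,:,::-1])
for r in optics.place_of("wrist","head")[:1]: print(r["at"],round(r["conf"],2),atz(c,r["at"],186).round(1))
E
```

```text
scene wing all (array([514.3, 188.9]), np.float64(-40.8), array([14.3, 39.3]), np.float64(172.0), np.float64(200.0), 149)
 wing top (array([513.2, 187.7]), np.float64(-39.8), array([10.4, 39.3]), np.float64(193.0), np.float64(200.0), 121)
 bar (array([482. ,  65.3]), np.float64(-14.1), array([12.8, 84. ]), np.float64(186.0), np.float64(195.0), 343)
 sleeve (array([538.4, 295.5]), np.float64(-103.8), array([ 44.2, 193. ]), np.float64(147.0), np.float64(162.0), 1988)
 headplate (array([487.9,  77.3]), np.float64(-17.1), array([108.9, 200.8]), np.float64(145.0), np.float64(160.0), 3991)
[481.08367838  65.7562575  238.55593409] [1.79961763e+02 1.25254886e-02 1.65897400e+02] [  6.4   9.3  98.3   0.   72.4 -69.5]
[321.3, 222.3] 0.62 [483.   70.1 186. ]
```

View pics/w2.png

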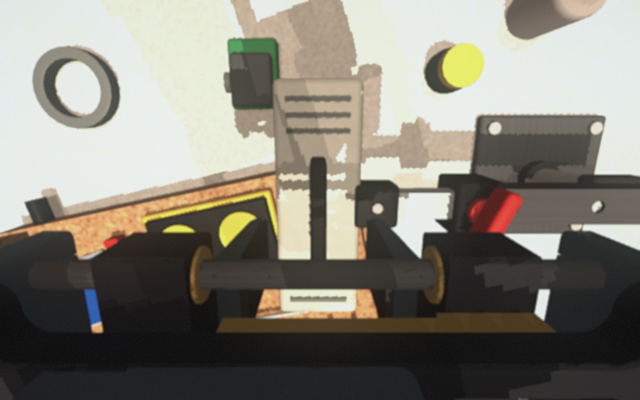

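Wrist view: the bar (318,210) lies midway between the fingers and the wing (500,210) is turned ~64°, i.e. slack. Descend and grip.

Emit:
send_rows(targets=[[[0,0,0,0,0,-0.071,-0.2],[0,0,0,0,0,-0.071,-0.2],[0,0,0,0,0,-0.071,-0.2],[0,0,0,0,0,-0.071,-0.2],[0,0,0,0,0,-0.071,-0.2],[0,0,0,0,0,0,1],[0,0,0,0,0,0,1],[0,0,0,0,0,0,1],[0,0,0,0,0,0,1],[0,0,0,0,0,0,1],[0,0,0,0,0,0,1],[0,0,0,0,0,0,1]]])

```text
time_s: 9.4
ee_pos: [481.4, 66.0, 167.8]
ee_rot: [179.9, 0.0, 166.0]
force: [0.2, 2.7, 1.9]
gripper_width: 11.9
gripper_force: 25.0
```

Emit:
send_rows(targets=[[[0,0,0,0,0,0,1],[0,0,0,0,0,0,1]]])

```text
time_s: 9.6
ee_pos: [481.3, 65.9, 167.8]
ee_rot: [179.9, 0.0, 166.0]
force: [-0.1, 3.4, 3.4]
gripper_width: 11.6
gripper_force: 25.0
```

Emit:
send_rows(targets=[[[0,0,0,-0.0018,-0.0073,0,1],[0,0,0,-0.0018,-0.0073,0,1],[0,0,0,-0.0018,-0.0073,0,1],[0,0,0,-0.0018,-0.0073,0,1],[0,0,0,-0.0018,-0.0073,0,1],[0,0,0,-0.0018,-0.0073,0,1],[0,0,0,-0.0018,-0.0073,0,1],[0,0,0,-0.0018,-0.0073,0,1],[0,0,0,-0.0018,-0.0073,0,1],[0,0,0,-0.0018,-0.0073,0,1],[0,0,0,-0.0018,-0.0073,0,1],[0,0,0,-0.0018,-0.0073,0,1]]])

```text
time_s: 10.8
ee_pos: [477.0, 48.7, 167.8]
ee_rot: [179.9, 0.0, 166.0]
force: [0.4, 5.3, 4.4]
gripper_width: 12.0
gripper_force: 25.0
```

Stiffness along the pull is about 6 N/mm, so I'll go in small steps with a light grip as a force limiter.

Emit:
send_rows(targets=[[[0,0,0,-0.0012,-0.0049,0,1],[0,0,0,-0.0012,-0.0049,0,1],[0,0,0,-0.0012,-0.0049,0,1],[0,0,0,0,0,0,1]]], grip_force=10)

```text
time_s: 11.2
ee_pos: [476.2, 45.5, 167.8]
ee_rot: [179.9, 0.0, 166.0]
force: [0.3, 4.8, 4.1]
gripper_width: 12.1
gripper_force: 10.0
```

Emit:
send_rows(targets=[[[0,0,0,-0.0012,-0.0049,0,1],[0,0,0,-0.0012,-0.0049,0,1],[0,0,0,-0.0012,-0.0049,0,1],[0,0,0,0,0,0,1]]])

```text
time_s: 11.6
ee_pos: [475.5, 42.4, 167.8]
ee_rot: [179.9, 0.0, 166.0]
force: [0.7, 4.5, 5.5]
gripper_width: 12.3
gripper_force: 10.0
```

Emit:
send_rows(targets=[[[0,0,0,-0.0012,-0.0049,0,1],[0,0,0,-0.0012,-0.0049,0,1],[0,0,0,-0.0012,-0.0049,0,1],[0,0,0,0,0,0,1]]])

```text
time_s: 12.0
ee_pos: [474.6, 38.8, 167.8]
ee_rot: [-180.0, 0.0, 166.0]
force: [-0.7, 1.5, 6.3]
gripper_width: 12.3
gripper_force: 10.0
```

Emit:
send_rows(targets=[[[0,0,0,-0.0012,-0.0049,0,1],[0,0,0,-0.0012,-0.0049,0,1],[0,0,0,0,0,0,1]]])

```text
time_s: 12.3
ee_pos: [474.3, 37.8, 167.8]
ee_rot: [179.9, 0.0, 166.0]
force: [0.5, 5.6, 6.2]
gripper_width: 11.8
gripper_force: 10.0
```

Run:
```python
from h import *
im,d=optics.grab_frame("scene"); cv2.imwrite("pics/s2.png",cv2.resize(im[110:220,200:440,::-1],None,fx=3,fy=3))
s=env.state();print(s["ee_pos"],s["gripper_width"],s["force"])
```

```text
[474.32582153  37.79436757 167.83145989] 11.635497096285283 [0.02922157 5.89701958 5.73353961]
```

View pics/s2.png

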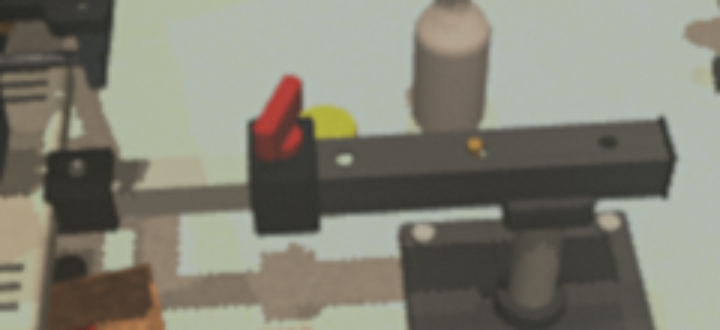

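The crop shows the brass button up in the middle hole at (475,146). Now the gentle tug.

Emit:
send_rows(targets=[[[0,0,0,-0.0006,-0.0025,0,1],[0,0,0,-0.0006,-0.0025,0,1],[0,0,0,0,0,0,1],[0,0,0,0,0,0,1]]])

```text
time_s: 12.75
ee_pos: [474.3, 37.7, 167.8]
ee_rot: [179.8, 0.0, 166.0]
force: [0.6, 7.9, 6.1]
gripper_width: 12.2
gripper_force: 10.0
```

Emit:
send_rows(targets=[[[0,0,0,-0.0005,-0.0022,0,1],[0,0,0,-0.0005,-0.0022,0,1],[0,0,0,0,0,0,1],[0,0,0,0,0,0,1],[0,0,0,0,0,0,1]]], grip_force=15)

```text
time_s: 13.25
ee_pos: [474.3, 37.6, 167.8]
ee_rot: [179.7, 0.0, 165.9]
force: [0.9, 11.8, 4.4]
gripper_width: 11.8
gripper_force: 15.0
```

Emit:
send_rows(targets=[[[0,0,0,-0.0006,-0.0025,0,1],[0,0,0,0,0,0,1],[0,0,0,0,0,0,1],[0,0,0,0,0,0,1]]])

```text
time_s: 13.65
ee_pos: [474.3, 37.5, 167.8]
ee_rot: [179.7, 0.0, 165.9]
force: [0.2, 12.4, 4.1]
gripper_width: 11.7
gripper_force: 15.0
```

Emit:
send_rows(targets=[[[0,0,0,0.0035,0.014,0,1],[0,0,0,0,0,0,-0.2],[0,0,0,0,0,0,-0.2],[0,0,0,0,0,0,-0.2],[0,0,0,0,0,0.12,-0.2],[0,0,0,0,0,0.12,-0.2],[0,0,0,0,0,0.12,-0.2],[0,0,-0.0532,0.0375,0.1504,0,-0.2],[0,0,-0.0532,0.0375,0.1504,0,-0.2],[0,0,-0.0532,0.0375,0.1504,0,-0.2],[0,0,-0.0532,0.0375,0.1504,0,-0.2],[0,0,-0.0532,0.0375,0.1504,0,-0.2]]])

```text
time_s: 14.85
ee_pos: [511.8, 188.6, 239.0]
ee_rot: [-179.9, 0.0, 141.8]
force: [1.2, 0.4, -0.1]
gripper_width: 54.5
gripper_force: 0.0
```

Emit:
send_rows(targets=[[[0,0,0,0,0,0,-0.2],[0,0,0,0,0,0,-0.2]]])

```text
time_s: 15.05
ee_pos: [511.4, 187.7, 238.7]
ee_rot: [-179.9, -0.0, 142.2]
force: [-0.5, -0.7, 0.2]
gripper_width: 55.1
gripper_force: 0.0
```

```bash
python3 m.py scene 2>/dev/null|head -2
python3 - <<'E'
from h import *
s=env.state(); print(s["ee_pos"],s["ee_rot"],s["gripper_width"])
E
```

```text
scene wing all (array([516.3, 185.7]), np.float64(-41.1), array([11.5, 33.2]), np.float64(172.0), np.float64(200.0), 87)
 wing top (array([515.8, 185. ]), np.float64(-39.4), array([ 9. , 33.2]), np.float64(195.0), np.float64(200.0), 76)
[511.30044912 187.18414949 238.88991628] [-1.79903259e+02 -5.23580071e-03  1.42092810e+02] 54.66222700999727
```

Emit:
send_rows(targets=[[[0,0,0,0,0,-0.061,-0.2],[0,0,0,0,0,-0.061,-0.2],[0,0,0,0,0,-0.061,-0.2],[0,0,0,0,0,-0.061,-0.2],[0,0,0,0,0,-0.061,-0.2],[0,0,0,0,0,0,1],[0,0,0,0,0,0,1],[0,0,0,0,0,0,1],[0,0,0,0,0,0,1],[0,0,0,0,0,0,1],[0,0,0,0,0,0,1],[0,0,0,0,0,0,1]]], grip_force=25)

```text
time_s: 16.3
ee_pos: [512.2, 188.5, 178.8]
ee_rot: [179.9, 0.0, 142.0]
force: [1.3, 2.9, 0.6]
gripper_width: 12.0
gripper_force: 25.0
```

Emit:
send_rows(targets=[[[0,0,0,0,0,0,1],[0,0,0,0,0,0,1]]])

```text
time_s: 16.5
ee_pos: [512.2, 188.5, 178.8]
ee_rot: [179.9, 0.0, 142.0]
force: [1.7, 2.6, 1.4]
gripper_width: 11.7
gripper_force: 25.0
```

Emit:
send_rows(targets=[[[0,0,-0.0667,0,0,0,1],[0,0,-0.0667,0,0,0,1],[0,0,-0.0667,0,0,0,1],[0,0,-0.0667,0,0,0,1],[0,0,-0.0667,0,0,0,1],[0,0,-0.0667,0,0,0,1],[0,0,-0.0667,0,0,0,1],[0,0,-0.0667,0,0,0,1],[0,0,-0.0667,0,0,0,1],[0,0,-0.0667,0,0,0,1],[0,0,-0.0667,0,0,0,1],[0,0,0,0,0,0,1]]])

```text
time_s: 17.7
ee_pos: [510.9, 188.1, 178.8]
ee_rot: [-179.9, 0.0, 76.1]
force: [-3.3, 2.3, 4.7]
gripper_width: 11.9
gripper_force: 25.0
```

Run:
```python
from h import *
s=env.state(); print(s["ee_pos"],s["ee_rot"],s["torque"])
```

```text
[510.8707233  188.05894071 178.78595739] [-1.79927868e+02  2.01210167e-02  7.60534049e+01] [ 0.07845066  0.51056186 -0.0562795 ]
```

Emit:
send_rows(targets=[[[0,0,-0.02,0,0,0,1],[0,0,-0.02,0,0,0,1],[0,0,0,0,0,0,1]]])

```text
time_s: 18.0
ee_pos: [510.9, 188.0, 178.7]
ee_rot: [-179.9, 0.1, 72.7]
force: [-2.6, 1.1, 5.7]
gripper_width: 12.6
gripper_force: 26.1
```

Emit:
send_rows(targets=[[[0,0,0,0,0,0,-0.2],[0,0,0,0,0,0,-0.2],[0,0,0,0,0,0,-0.2],[0,0,0,0,0,0,-0.2],[0,0,0,0,0,0.15,-0.2],[0,0,0,0,0,0.15,-0.2],[0,0,0,0,0,0.15,-0.2],[0,0,0,0,0,0.15,-0.2],[0,0,0,0,0,0,-0.2],[0,0,0,0,0,0,-0.2]]])

```text
time_s: 19.0
ee_pos: [511.7, 187.9, 298.4]
ee_rot: [180.0, -0.0, 72.4]
force: [0.4, -0.1, -0.4]
gripper_width: 54.6
gripper_force: 0.0
```

```bash
python3 m.py scene 2>/dev/null|head -3
python3 - <<'E'
from h import *
im,d=optics.grab_frame("scene"); cv2.imwrite("pics/s3.png",cv2.resize(im[100:220,180:440,::-1],None,fx=3,fy=3))
s=env.state(); print(s["time_s"],s["ee_pos"],s["force"])
E
```

```text
19.1 [510.98352977 187.66360609 296.83167888] [0.59553445 1.46238054 0.05615632]
```

View pics/s3.png

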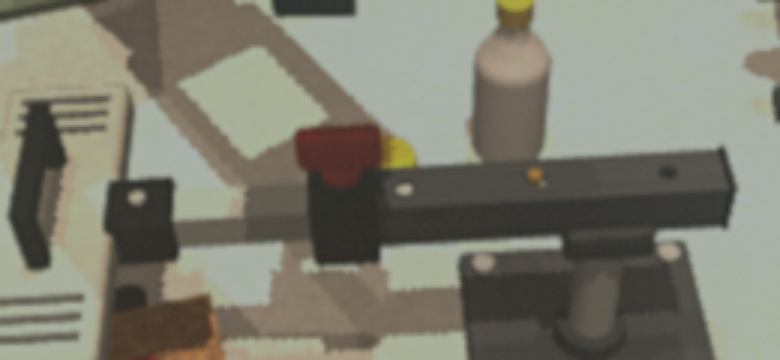

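The wing (340,150) lies along the boom again, so the clamp is tight. The button stands up in the middle hole (535,175) and the gripper is clear.

```bash
python3 -c "
from workcell import env
print(env.job_done())"
```

```text
the job is handed in; nothing more can be done
None
```

The boom is locked: the button stands up in the middle hole and held a tug of about 12 N at the bar. The clamp knob is back along the boom (fully tight), the gripper is clear, and I handed the job in at about 19 s; no verdict was returned.

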